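# Fit guide rollers and hold back the blade tensioner on a glass ring saw

## Task

The drive head of the glass ring saw lies face up on the bench, waiting for new guide rollers and a blade. Take the two grooved guide rollers out of the wooden stand and drop them one at a time, shaft down, into the two bearing bores of the head until each sits fully home (either roller fits either bore); let go of them, then push the sprung tensioner arm back, away from the drive pulley, until its pawl has clicked over and dropped behind the tooth. Finish while still holding the arm back past the click with the gripper, since it springs forward if released, so that I can lay the ring blade in; leave everything else where it lies.

Things in the scene. Friction and masses are not known exactly. Their poses are not given: they have to be found in the camera images.
- head: The ring saw's drive head: cast plate lying flat, fixed, 240 x 226 x 12 mm, 20 mm rim on three sides. Origin on the bench under the blade circle's centre; z up, x away from the robot at yaw 0. In its frame (mm): plate x -86..154, y -127..99; two 38 mm square pedestals at (-30, 51), (-30, -51); drive pulley 40 across, 59 high, at (53.5, 0); tensioner pivot (90, -60), thumb post (100, 65) at rest.
- bore_left (a point): Centre of the mouth of the bearing bore on the head's +y side, flush with the pedestal's top, 36 mm above the bench. Bore 13.6 mm across, 24 mm deep, upright. z up.
- bore_right (a point): The same for the bore on the head's -y side.
- stand: Drilled hardwood stand, 190 x 54 x 30 mm, fixed on the bench, origin at the centre of its underside. Three upright through holes of 14.5 mm in a row along its x axis at x = -60, 0 and 60 mm; they hold the two rollers and a hexagon-head bolt, in any order.
- roller_a: One of two identical steel guide rollers, about 75 g, 54 mm tall: 12 mm shaft 22 mm long (lowest 6 mm tapers to 6 mm), then a grooved wheel 28 mm across, 12 mm thick, then a round hub 16 mm across, 20 mm tall, to grip. Origin: centre of the shaft's foot, z towards the hub. The wheel's underside, 22 mm above the origin, rests on the stand at first and on the pedestal when fully home.
- roller_b: The other guide roller, identical to roller_a.
- tensioner_angle (a joint): Angle of the sprung arm about its upright pivot, rad. 0 = forward stop (start); grows as the post is pushed back, clockwise from above; back stop 0.38. The spring needs about 8 N at the post at 0, 13 N at 0.3. The pawl climbs its tooth from 0.09 (up to 4 N more), clicks over at 0.18, is fully down behind it from 0.27; it does not lock: the arm springs forward when let go.
- pivot (a point): Point on the tensioner's upright pivot axis, 36 mm above the bench; fixed to the head.
- tensioner: The moving arm: 6 mm steel bar, 27 to 33 mm above the bench, 20 mm wide, from the pivot to the thumb post 125.4 mm away; grooved idler wheel 30 mm across, top 53 mm above the bench, 60 mm from the pivot. Origin on the pivot axis at bench level; turns with the arm; at joint 0 its axes are the head's and the post stands at x 10, y 125 mm.
- post_top (a point): Centre of the top of the thumb post at the arm's free end: a round upright steel post 14 mm across, reaching from 33 to 80 mm above the bench (collar 18 mm across below 39 mm).
- bolt: Bystander, loose, not needed: dark bolt with a hexagon head 21 mm across and 9 mm high, 12 mm shaft standing in one of the stand's holes. Origin at the shaft's foot.
- hex_key: Bystander, loose, not needed: L-shaped hex key of 5 mm rod, 56 x 20 mm, lying on the head's plate between the pedestals. Origin at the middle of its long leg, on the plate.
- ring_blade: Bystander, loose, not needed: the ring blade, a flat steel ring 153 mm across, 4 mm thick, lying on the bench to the right of the head. Origin at its centre.
- solder_spool: Bystander, loose, not needed: spool of solder, 58 mm across, 44 mm high, standing on the bench beyond the head. Origin under its centre.
- flux_jar: Bystander, loose, not needed: amber glass jar, 52 mm across, 65 mm high. Origin under its centre.
- screwdriver: Bystander, loose, not needed: screwdriver with a wooden handle, 190 mm long, lying to the right of the head. Origin near its middle.
- burnisher: Bystander, loose, not needed: flat wooden burnishing stick, 150 x 22 x 9 mm, lying left of the stand. Origin under its centre.
- glass_offcut: Bystander, loose, not needed: piece of sheet glass, 80 x 55 x 4 mm, lying left of the stand. Origin under its centre.

How it is judged:
By the outcome, as a careful person would: the job done as asked, in the order asked, and still so for the second after the job is handed in, while the arm keeps its last pose, push and grip.
It also fails if it takes over 64 s, if anything falls off the work surface, if the arm or the gripper's body presses on something with over 40 N, if the wrist force passes 120 N, or if a joint passes its speed limit or range.

## Robot

A 7-joint arm with a two-finger parallel gripper is mounted at the origin on the work surface. World frame = base frame: x ahead of the robot, y to its left, z up, the work surface at z = 0. Lengths are in m, angles in rad, forces in N, time in s.
With the tool pointing down it reaches from about 0.35 to 0.9 m from the base axis. Payload 8.1 kg.
Tool frame: the origin (TCP) lies between the finger pads; the fingertips stand ahead of it and the grasp point (between the pads) is the TCP (arm.nose_length is the z of the fingertips in the tool frame, in m); z points along the fingers, y is the line along which they close (so a half turn about z gives the same grasp; the last joint's range is limited). The gripper opens to 92 mm and grips with 3 to 60 N. Pads are 19 mm wide; open, the fingers measure 130 mm over their backs; the gripper's body (75 mm by 190 mm) begins 47 mm behind the grasp point.
Start: joints at [-1.319, 0.434, 0.025, 1.573, -0.012, 1.134, -0.075], TCP at [0.217, 0.586, 0.246] pointing down, gripper open.
Joint ranges: [-2.62, 2.62], [-0.44, 2.09], [-1.27, 1.32], [0.08, 2.57], [-1.32, 4.46], [0.12, 2], [-2.74, 2.74]. Speed limits (rad/s): [2.22, 2.22, 3.01, 3.01, 3.14, 3.14, 3.14].

## Interface

Orientations are given as a rotation vector (axis times angle).
In Python, from cell import sensors, optics, arm gives the robot as it stands.
- The arm moves only by the tool arm_command, never from a script. Its argument "deltas" is one flat list of numbers, 7 for each row, row after row: the turn, a rotation vector about the world's x, y, z as a fraction of full scale, then the shift along the world's x, y, z as a fraction of full scale, then the finger opening in mm, from 0 to 91.8. In form: [wx, wy, wz, dx, dy, dz, fingers, wx, wy, wz, dx, dy, dz, fingers, ...]. A call has 1 to 20 rows; each row is the pose to reach, as a shift and turn from the pose commanded when the call began; what a row does not reach only later rows make up. Full scale, the value 1, is 1 m for a shift and 90 degrees for a turn. A row lasts 1/10 s, in which the tool goes at most 50 mm and 8.59 degrees, less where a joint would pass 70% of its speed; a pose out of reach is approached as far as the arm can. A call with a number of a shift or a turn outside -1 to 1 is refused whole. A call with a gripper value outside its range is refused whole. The fingers move at their own pace and stop on an object; "force" is the grip in N (left out, the last holds). Time passes only in rows, so rows that repeat a pose let the fingers close. It gives the time, the measured TCP pose, the force, the opening and the grip force at its end, in the units of the state.
- sensors.observe(): the state, without advancing time (a new reading comes with each control period).
- optics.get_image(name): name is "side" or "top" or "wrist"; returns the picture (420x560x3 uint8, blue, green, red); there is no depth.
- optics.calibration(name): a dict with "camera_matrix" (3x3 intrinsics, pixels), "rvec" (rotation vector, rad) and "tvec" (3), from world to camera coordinates, as OpenCV has them. Camera axes: x right, y down, z forward; pixel columns grow to the right and rows downward; lengths in m; the calibration is good to about 2 mm. A picture is of the moment at which its call begins: read the wrist's pose just before it. calibration takes no time and is no camera call; for the wrist camera it gives the pose at the moment of the call.
- arm.sign_off(): hands the job in; it is judged then, once.
The state is a dict: "clock": time; "joints": joint angles; "dq": joint speeds; "joint_efforts": joint torques, N m; "position": TCP position; "ee_rot": TCP orientation; "force": force on the tool from outside, world axes, zero at the start; "ft_torque": the same for the moment, N m; "width": opening from 0.0 (shut) to 1.0 (fully open); "gripper_force": force on a finger pad.
Only numpy, scipy, OpenCV 4.12 (cv2) and the standard library are available. Lean on these libraries where they do the work, as an engineer would, in place of code of your own. Each camera call takes 0.05 s, during which the arm holds its last target. There are 200 camera calls.

## Working session

There is one attempt and no reset: what is moved stays moved. The work goes in short steps, Python scripts to look and compute and a tool call to move; the robot and the scene stay as the last step left them, time stands still between calls to the robot, and variables do not carry over. Pictures are saved under pics/ and viewed, at most 11 in all, crops included, and the job is handed in when it is done.

Besides the shell and the picture viewer there is one more tool, called after "Call:" in YAML: its name, and indented under it one key for each argument. arm_command: Moves the arm, as the interface text tells. Its arguments: {"type":"object","properties":{"deltas":{"type":"array","items":{"type":"number"}},"force":{"type":"number"}},"required":["deltas"]}

```bash
mkdir -p pics
cat > h.py <<'E'
import numpy as np, cv2
from cell import sensors, optics, arm
def snap(name,fn):
    c=optics.calibration(name); im=optics.get_image(name); cv2.imwrite('pics/'+fn,im); return im,c
def ray(c,u,v,z):
    K=np.array(c['camera_matrix']);R,_=cv2.Rodrigues(np.array(c['rvec'],float));t=np.array(c['tvec'],float).ravel()
    d=R.T@np.linalg.inv(K)@np.array([u,v,1.]);o=-R.T@t
    return o+d*(z-o[2])/d[2]
def proj(c,p):
    return cv2.projectPoints(np.array(p,float).reshape(-1,1,3),np.array(c['rvec'],float),np.array(c['tvec'],float),np.array(c['camera_matrix'],float),None)[0].reshape(-1,2)
E
python3 - <<'E'
from h import *
s=sensors.observe();print(s['position'],s['ee_rot'],s['force'],arm.nose_length)
for n in('top','side'):
    im,c=snap(n,n+'0.png');print(n,c)
E
```

```text
[0.21698198 0.58558977 0.24495423] [-5.54442481e-01 -3.09212308e+00  2.50266197e-03] [ 0.36432405  0.53334463 -0.07600847] 0.019
top {'camera_matrix': array([[452.09637248,   0.        , 284.81437643],
       [  0.        , 452.09637248, 215.05223373],
       [  0.        ,   0.        ,   1.        ]]), 'rvec': array([ 2.15510858, -2.102024  ,  0.19817916]), 'tvec': array([-0.01932873,  0.55971676,  1.23928037])}
side {'camera_matrix': array([[477.08118839,   0.        , 284.01785704],
       [  0.        , 477.08118839, 205.4902334 ],
       [  0.        ,   0.        ,   1.        ]]), 'rvec': array([ 2.13119134, -0.52332495,  0.26008057]), 'tvec': array([-0.47311278,  0.20682939,  0.94737332])}
```

View pics/top0.png

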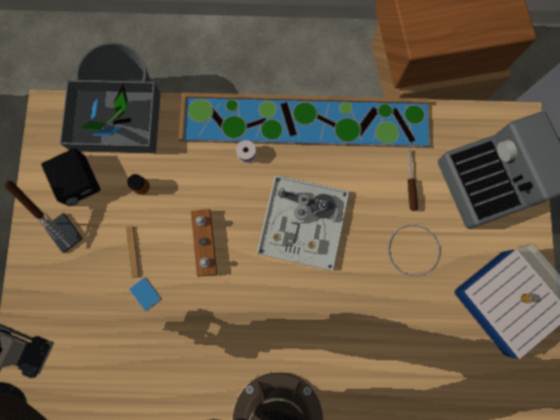

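View pics/side0.png

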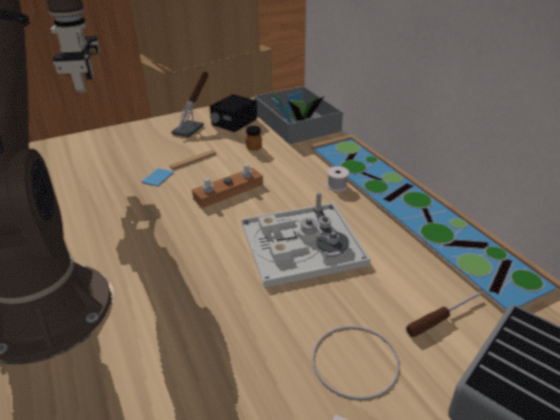

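The top view shows the stand with rollers at about (201,221) and (206,263), and the bolt between them at (204,241). The bores are at about (278,237) and (312,245). Next is one enlarged crop for accurate pixel positions.

Run:
```python
from h import *
im=cv2.imread('pics/top0.png');cr=im[165:285,185:360];cv2.imwrite('pics/c1.png',cv2.resize(cr,None,fx=4.5,fy=4.5,interpolation=cv2.INTER_CUBIC))
c=optics.calibration('top')
for n,u,v,z in(('rA',201,221,.062),('rB',206,263,.062),('bolt',204,241,.039),('bL',278,237,.036),('bR',312,245,.036)):print(n,ray(c,u,v,z).round(4))
# plate outline
hsv=cv2.cvtColor(im,cv2.COLOR_BGR2HSV)
m=((hsv[...,1]<60)&(hsv[...,2]>110)).astype(np.uint8);m[:, :255]=0;m[:,355:]=0;m[:172]=0;m[275:]=0
m=cv2.morphologyEx(m,cv2.MORPH_CLOSE,np.ones((5,5)))
k=max(cv2.findContours(m,0,2)[0],key=cv2.contourArea);r=cv2.minAreaRect(k);print(r)
b=cv2.boxPoints(r);P=[ray(c,*p,.02) for p in b];print(np.round(P,4))
h2=((hsv[...,0]<15)&(hsv[...,1]>110)).astype(np.uint8);h2[:,:190]=0;h2[:,220:]=0;h2[:205]=0;h2[280:]=0
k=max(cv2.findContours(h2,0,2)[0],key=cv2.contourArea);r=cv2.minAreaRect(k);print(r,[ray(c,*p,.03).round(4) for p in cv2.boxPoints(r)],ray(c,*r[0],.03))
```

```text
rA [0.5349 0.2304 0.062 ]
rB [0.4173 0.2097 0.062 ]
bolt [0.4812 0.2228 0.039 ]
bL [0.4984 0.0125 0.036 ]
bR [ 0.4779 -0.0851  0.036 ]
((303.2311706542969, 222.2618865966797), (78.66460418701172, 81.3392105102539), 12.724355697631836)
[[ 0.4518  0.075   0.02  ]
 [ 0.689   0.0302  0.02  ]
 [ 0.6421 -0.1979  0.02  ]
 [ 0.4077 -0.1461  0.02  ]]
((203.60458374023438, 242.12924194335938), (66.08766174316406, 20.468000411987305), 84.70991516113281) [array([0.5712, 0.2689, 0.03  ]), array([0.5783, 0.2102, 0.03  ]), array([0.3891, 0.1828, 0.03  ]), array([0.3824, 0.24  , 0.03  ])] [0.47903561 0.22530246 0.03      ]
```

View pics/c1.png

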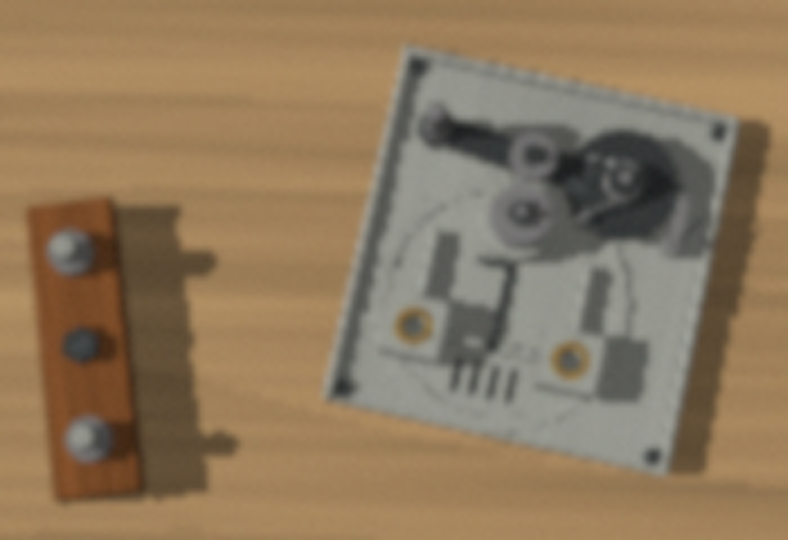

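The crop gives the bores at full-image (276.6,237.2) and (311.7,245), and the post top at (281.9,192.1). The bolt is in the middle hole, with the rollers in the outer ones. I'll move above the stand for a wrist look.

Call:
arm_command:
  deltas: [0,0,0.08,0.065,-0.09,-0.01,70,0,0,0.16,0.13,-0.18,-0.02,70,0,0,0.24,0.2,-0.27,-0.03,70,0,0,0.32,0.262,-0.361,-0.035,70,0,0,0.32,0.262,-0.361,-0.035,70,0,0,0.32,0.262,-0.361,-0.035,70,0,0,0.32,0.262,-0.361,-0.035,70,0,0,0.32,0.262,-0.361,-0.035,70,0,0,0.32,0.262,-0.361,-0.035,70,0,0,0.32,0.262,-0.361,-0.035,70,0,0,0.32,0.262,-0.361,-0.035,70,0,0,0.32,0.262,-0.361,-0.035,70,0,0,0.32,0.262,-0.361,-0.035,70]

```text
clock: 1.4
position: [0.4782, 0.2267, 0.2107]
ee_rot: [0.236, -3.132, -0.001]
force: [-0.8, -0.1, 0.6]
width: 0.76
gripper_force: 0.0
```

Run:
```python
from h import *
s=sensors.observe();print(s['clock'],s['position'],s['ee_rot'])
im,c=snap('wrist','w1.png')
print(-cv2.Rodrigues(c['rvec'])[0].T@c['tvec'])
c0=optics.calibration('top')
for n,u,v,z in(('bL',276.6,237.2,.036),('bR',311.7,245,.036),('post',281.9,192.1,.08)):print(n,ray(c0,u,v,z).round(4))
print(proj(c,[[.538,.234,.062],[.42,.216,.062],[.479,.225,.039]]))
g=cv2.medianBlur(cv2.cvtColor(im,cv2.COLOR_BGR2GRAY),3)
print(cv2.HoughCircles(g,cv2.HOUGH_GRADIENT,1,15,param1=100,param2=20,minRadius=8,maxRadius=50))
```

```text
1.4 [0.47821286 0.22669457 0.21071083] [ 2.36264023e-01 -3.13228611e+00 -8.94681359e-04]
[0.40022243 0.21619665 0.34991049]
bL [0.4977 0.0165 0.036 ]
bR [ 0.4779 -0.0842  0.036 ]
post [0.6201 0.0045 0.08  ]
[[276.54157608 260.70869622]
 [275.8726133  136.41593827]
 [276.44799734 196.07208068]]
[[[ 47.5 203.5  47.2]
  [ 64.5 207.5  49.4]
  [ 57.5 225.5  46.1]
  [ 86.5 144.5  47.2]
  [ 10.5 141.5  41.4]
  [ 36.5 192.5  42.7]
  [ 90.5 164.5  33.8]
  [  5.5 249.5  43.6]
  [ 32.5 210.5  35. ]
  [ 79.5 214.5  39.4]
  [ 61.5 148.5  31.6]
  [ 64.5 186.5  14.3]
  [279.5 138.5  14.1]
  [ 15.5 236.5  15.8]
  [ 31.5 148.5  18.8]
  [279.5 253.5  14.3]
  [ 46.5 148.5   8.8]]]
```

View pics/w1.png

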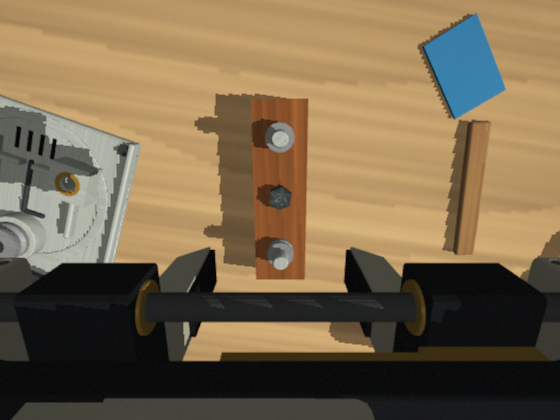

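The wrist view shows the near roller's hub top at about (280,139), the far one at about (281,262), and the bolt between them at (280,198). I'll cast rays at the hub-top height and get the hub tops more precisely by their brightness.

Run:
```python
from h import *
im=cv2.imread('pics/w1.png');c=optics.calibration('wrist')
hsv=cv2.cvtColor(im,cv2.COLOR_BGR2HSV)
for (u,v) in((280,139),(281,262)):
    p=hsv[v-22:v+22,u-22:u+22]
    for t in (150,185):
        m=((p[...,1]<60)&(p[...,2]>t)).astype(np.uint8);n,_,st,ce=cv2.connectedComponentsWithStats(m);i=1+st[1:,4].argmax();q=ce[i]+[u-22,v-22];print(t,q,st[i],ray(c,*q,.062).round(4))
    print(ray(c,u,v,.062).round(4))
```

```text
150 [280.48557692 138.63942308] [ 14  14  17  16 208] [0.4214 0.2202 0.062 ]
185 [285.         138.33333333] [23 18  7  9 21] [0.4206 0.224  0.062 ]
[0.4218 0.2198 0.062 ]
150 [280.97368421 262.89473684] [ 15  16  15  14 152] [0.5398 0.2385 0.062 ]
185 [286.33333333 262.33333333] [27 20  2  6  9] [0.5384 0.2437 0.062 ]
[0.5389 0.2384 0.062 ]
```

Call:
arm_command:
  deltas: [0,0,0,0.03,0.005,-0.02,50,0,0,0,0.061,0.01,-0.06,50,0,0,0,0.061,0.01,-0.1,50,0,0,0,0.061,0.01,-0.13,50,0,0,0,0.061,0.01,-0.147,50,0,0,0,0.061,0.01,-0.147,50,0,0,0,0.061,0.01,-0.147,50,0,0,0,0.061,0.01,-0.147,10,0,0,0,0.061,0.01,-0.147,10,0,0,0,0.061,0.01,-0.147,10,0,0,0,0.061,0.01,-0.147,10,0,0,0,0.061,0.01,-0.147,10,0,0,0,0.061,0.01,-0.147,10]
  force: 30

```text
clock: 2.75
position: [0.5403, 0.2352, 0.0641]
ee_rot: [-0.232, 3.133, 0.0]
force: [-0.7, -0.5, 3.3]
width: 0.162
gripper_force: 30.0
```

Call:
arm_command:
  deltas: [0,0,0,0,0,0.03,10,0,0,0,0,0.06,10,0,0,0,0,0.09,10,0,0,0,-0.02,-0.03,0.1,10,0,0,0,-0.04,-0.07,0.1,10,0,0,0,-0.06,-0.11,0.1,10,0,0,0,-0.08,-0.15,0.1,10,0,0,0,-0.09,-0.19,0.1,10,0,0,0,-0.1,-0.22,0.1,10,0,0,0,-0.1,-0.22,0.1,10,0,0,0,-0.1,-0.22,0.1,10,0,0,0,-0.1,-0.22,0.1,10,0,0,0,-0.1,-0.22,0.1,10]

```text
schema error: expected a multiple of 7 numbers
```

Run:
```python
from h import *
s=sensors.observe();print(s['clock'],s['position'],s['width'])
im,c=snap('wrist','w2.png')
hsv=cv2.cvtColor(im,cv2.COLOR_BGR2HSV)
for P in([.498,.0165,.036],[.478,-.084,.036]):
    u,v=proj(c,[P])[0];print(u,v)
    if not(25<u<535 and 25<v<395):continue
    u,v=int(u),int(v);a=max(v-30,0);b=max(u-30,0)
    p=hsv[a:v+30,b:u+30];m=((p[...,1]>110)&(p[...,0]<30)).astype(np.uint8)
    k=cv2.findContours(m,0,2)[0]
    for q in sorted(k,key=cv2.contourArea)[-2:]:
        if len(q)>5:
            e=cv2.fitEllipse(q);x=np.array(e[0])+[b,a];print(e[1],x,ray(c,*x,.036).round(4))
print(proj(c,[s['position']]))
```

```text
2.75 [0.54029669 0.23515199 0.06406176] 0.16233229812993685
-141.8817930741326 123.1885764973214
-375.70513289981454 47.16414200744569
[[276.89360164 282.30883558]]
```

View pics/w2.png

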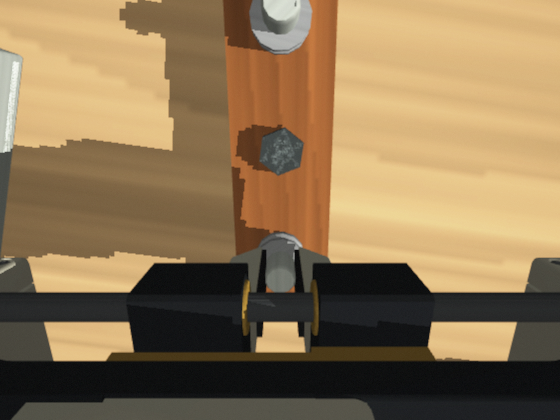

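The move was refused because I wrote the wrong number of values. The picture shows the far roller's hub gripped between the pads at column 281, where the TCP projects to column 277, so the wrist camera has a bias of about +4 px. I'll resend the move.

Call:
arm_command:
  deltas: [0,0,0,0,0,0.03,10,0,0,0,0,0,0.06,10,0,0,0,0,0,0.09,10,0,0,0,-0.02,-0.03,0.1,10,0,0,0,-0.04,-0.07,0.1,10,0,0,0,-0.06,-0.11,0.1,10,0,0,0,-0.08,-0.15,0.1,10,0,0,0,-0.1,-0.19,0.1,10,0,0,0,-0.1,-0.22,0.1,10,0,0,0,-0.1,-0.22,0.1,10,0,0,0,-0.1,-0.22,0.1,10,0,0,0,-0.1,-0.22,0.1,10]

```text
clock: 4.0
position: [0.4404, 0.0161, 0.1637]
ee_rot: [-0.234, 3.133, 0.001]
force: [0.1, 0.2, -0.1]
width: 0.164
gripper_force: 30.0
```

```bash
cat > look.py <<'E'
from h import *
import sys
def look(fn,est):
    s=sensors.observe();print(s['clock'],s['position'],s['width'],s['gripper_force'])
    im,c=snap('wrist',fn)
    hsv=cv2.cvtColor(im,cv2.COLOR_BGR2HSV)
    for P in est:
        u,v=proj(c,[P])[0];print('proj',u,v)
        if not(5<u<555 and 5<v<415):continue
        u,v=int(u),int(v);a=max(v-35,0);b=max(u-35,0)
        p=hsv[a:v+35,b:u+35];m=((p[...,1]>110)&(p[...,0]<30)&(p[...,2]>50)).astype(np.uint8)
        k=cv2.findContours(m,0,2)[0]
        for q in sorted(k,key=cv2.contourArea)[-2:]:
            if len(q)>5:
                e=cv2.fitEllipse(q);x=np.array(e[0])+[b,a];print(np.round(e[1],1),x.round(1),ray(c,*x,.036).round(4),'debiased',ray(c,x[0]-4,x[1],.036).round(4))
    print('tcp',proj(c,[s['position']]))
E
python3 -c "
from look import *
look('w3.png',[[.498,.0165,.036],[.478,-.084,.036]])"
```

```text
4.0 [0.44042348 0.01608695 0.16371234] 0.16361481136548803 29.999925792217255
proj 269.3935387049284 267.53715245813976
[ 7.  23.7] [245.9 290.7] [ 0.5251 -0.0021  0.036 ] debiased [ 0.5256 -0.0058  0.036 ]
proj 160.1970809817916 232.29110357484979
[23.5 27. ] [161.3 232.8] [ 0.4783 -0.083   0.036 ] debiased [ 0.4788 -0.0865  0.036 ]
tcp [[276.9675832  282.37969692]]
```

View pics/w3.png

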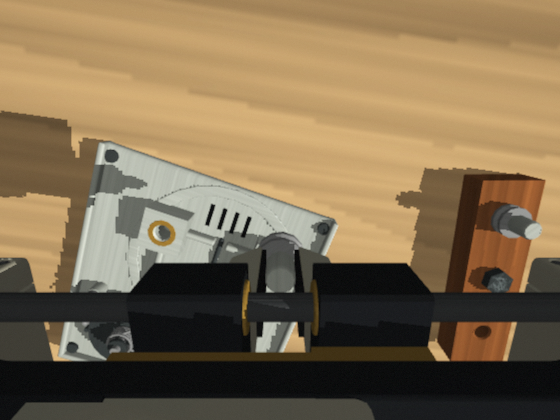

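The wrist view looks back toward -x. It shows the right bore at (161,233), while the left bore is hidden by the gripper. I'll fill the right bore first, taking a closer look from slightly beyond it.

Call:
arm_command:
  deltas: [0,0,0,0.02,-0.03,0,10,0,0,0,0.045,-0.07,0,10,0,0,0,0.068,-0.101,-0.02,10,0,0,0,0.068,-0.101,-0.05,10,0,0,0,0.068,-0.101,-0.05,10,0,0,0,0.068,-0.101,-0.05,10,0,0,0,0.068,-0.101,-0.05,10]

```text
clock: 4.75
position: [0.5086, -0.0846, 0.1148]
ee_rot: [-0.235, 3.132, 0.001]
force: [-0.6, 0.4, 0.4]
width: 0.164
gripper_force: 30.0
```

```bash
python3 -c "
from look import *
look('w4.png',[[.4785,-.085,.036]])
im=cv2.imread('pics/w4.png')[100:320,180:380];cv2.imwrite('pics/w4c.png',cv2.resize(im,None,fx=2.7,fy=2.7))"
```

```text
4.75 [ 0.50859367 -0.08459679  0.11481195] 0.1637721528662926 29.99992400407791
proj 283.54139009222484 186.61370449446005
[33.  33.9] [286.5 186.7] [ 0.4783 -0.083   0.036 ] debiased [ 0.4787 -0.0857  0.036 ]
tcp [[276.91580921 282.3657446 ]]
```

View pics/w4c.png

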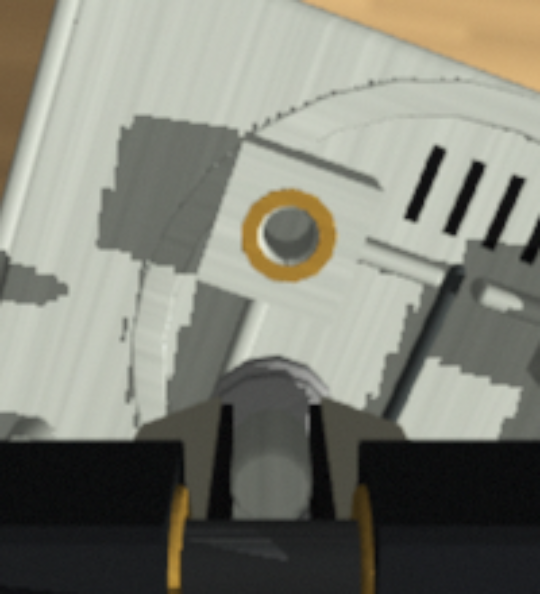

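The bore is at crop (289,234), i.e. (286.5,186.7), and the held hub's top is at crop (270,483), about (280,279). I'll work out the relative shift from hub to bore so the camera bias cancels.

```bash
python3 -c "
from h import *
c=optics.calibration('wrist');z=.1148-.002
h=ray(c,280,279,z);print(h);b=ray(c,286.6,186.7,.036);print(b-h, ray(c,283.6,186.7,.036), proj(c,[[.5086,-.0846,z]]))
im=cv2.imread('pics/w4.png');g=cv2.cvtColor(im,cv2.COLOR_BGR2GRAY)
print(g[279,255:305].tolist());print(g[255:295,280].tolist())"
```

```text
[ 0.50794689 -0.08337185  0.1128    ]
[-0.02943544  0.00031559 -0.0768    ] [ 0.47881951 -0.08511582  0.036     ] [[277.33752585 279.84323101]]
[74, 74, 60, 29, 10, 10, 10, 7, 9, 6, 54, 85, 100, 105, 103, 105, 104, 105, 105, 103, 101, 100, 99, 101, 103, 103, 106, 106, 105, 106, 105, 104, 104, 104, 103, 103, 104, 107, 104, 90, 54, 13, 12, 11, 12, 12, 11, 27, 59, 76]
[78, 77, 79, 79, 81, 79, 78, 79, 79, 81, 82, 88, 89, 98, 102, 105, 104, 104, 104, 102, 106, 105, 103, 104, 103, 104, 104, 104, 104, 105, 104, 105, 103, 105, 103, 103, 94, 63, 27, 27]
```

Call:
arm_command:
  deltas: [0,0,0,-0.03,0,0,10,0,0,0,-0.03,0,0,10,0,0,0,-0.03,0,-0.01,10,0,0,0,-0.03,0,-0.02,10,0,0,0,-0.03,0,-0.024,10,0,0,0,-0.03,0,-0.028,10,0,0,0,-0.03,0,-0.032,10,0,0,0,-0.03,0,-0.032,10]

```text
clock: 5.6
position: [0.4781, -0.0856, 0.0811]
ee_rot: [0.232, -3.132, -0.001]
force: [0.1, 2.8, -1.8]
width: 0.164
gripper_force: 30.0
```

Call:
arm_command:
  deltas: [0,0,0,0,0.0006,-0.004,10,0,0,0,0,0.0006,-0.008,10,0,0,0,0,0.0006,-0.011,10,0,0,0,0,0.0006,-0.0135,10,0,0,0,0,0.0006,-0.0135,10,0,0,0,0,0.0006,-0.0135,10]

```text
clock: 6.2
position: [0.4786, -0.0853, 0.0693]
ee_rot: [-0.232, 3.132, 0.0]
force: [-5.1, 2.6, 17.8]
width: 0.167
gripper_force: 30.0
```

Call:
arm_command:
  deltas: [0,0,0,0,0,0.001,20,0,0,0,0,0,0.001,40,0,0,0,0,0,0.001,40,0,0,0,0,0,0.001,40,0,0,0,0,0,0.04,40,0,0,0,0.03,0,0.07,40,0,0,0,0.06,0,0.1,40,0,0,0,0.06,0,0.1,40,0,0,0,0.06,0,0.1,40,0,0,0,0.06,0,0.1,40]

```text
clock: 7.2
position: [0.5367, -0.0853, 0.1671]
ee_rot: [0.231, -3.131, -0.001]
force: [-0.5, 0.7, -0.4]
width: 0.436
gripper_force: 0.0
```

```bash
python3 -c "
from look import *
look('w5.png',[[.4995,.0147,.036]])
im=cv2.imread('pics/w5.png');c=optics.calibration('wrist')
print(proj(c,[[.4785,-.085,.068],[.4785,-.085,.048]]))
cv2.imwrite('pics/w5c.png',cv2.resize(im[80:300,180:480],None,fx=2.6,fy=2.6))"
```

```text
7.2 [ 0.53665781 -0.08531007  0.16708378] 0.43584057201907145 0.0
proj 399.7551244716707 182.40024373825125
[25.5 28.4] [403.  181.5] [0.4984 0.0173 0.036 ] debiased [0.4989 0.0139 0.036 ]
tcp [[276.92202001 282.34637409]]
[[289.77931852 144.02569979]
 [288.99827922 141.75336544]]
```

View pics/w5c.png

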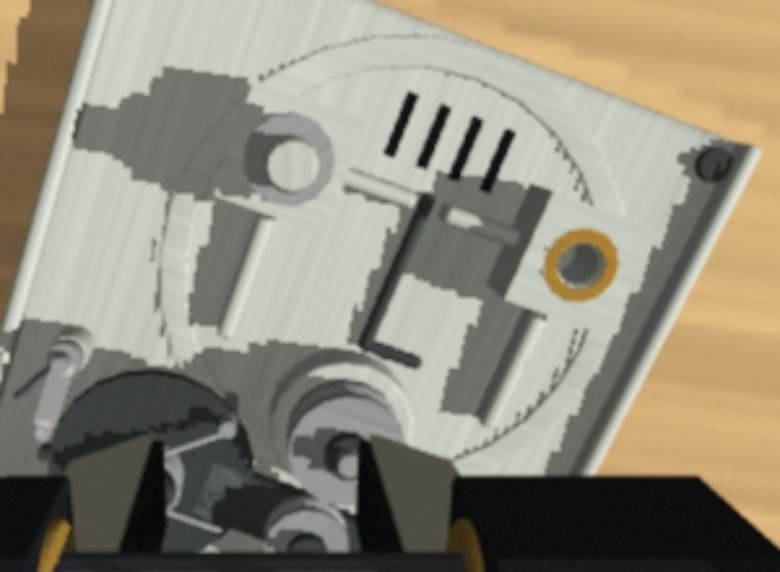

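The released roller stands upright in the right bore, with its hub top at about (292,143.5), where a seated one should appear. The left bore is at (403,181.5). Next I'll fetch the near roller.

Call:
arm_command:
  deltas: [0,0,0,-0.015,0.04,0,45,0,0,0,-0.03,0.08,0,45,0,0,0,-0.05,0.13,0,45,0,0,0,-0.07,0.175,0,45,0,0,0,-0.085,0.22,0,45,0,0,0,-0.1,0.265,0,45,0,0,0,-0.116,0.303,-0.02,45,0,0,0,-0.116,0.303,-0.05,45,0,0,0,-0.116,0.303,-0.08,45,0,0,0,-0.116,0.303,-0.1035,45,0,0,0,-0.116,0.303,-0.1035,45,0,0,0,-0.116,0.303,-0.1035,45,0,0,0,-0.116,0.303,-0.1035,10,0,0,0,-0.116,0.303,-0.1035,10,0,0,0,-0.116,0.303,-0.1035,10,0,0,0,-0.116,0.303,-0.1035,10,0,0,0,-0.116,0.303,-0.1035,10]
  force: 30

```text
clock: 8.95
position: [0.4225, 0.2178, 0.0652]
ee_rot: [-0.232, 3.132, 0.001]
force: [-0.4, -0.9, 5.7]
width: 0.163
gripper_force: 30.0
```

Call:
arm_command:
  deltas: [0,0,0,0,0,0.03,10,0,0,0,0,0,0.06,10,0,0,0,0,0,0.08,10,0,0,0,0.02,-0.04,0.08,10,0,0,0,0.04,-0.08,0.08,10,0,0,0,0.06,-0.12,0.08,10,0,0,0,0.08,-0.16,0.08,10,0,0,0,0.106,-0.203,0.08,10,0,0,0,0.106,-0.203,0.05,10,0,0,0,0.106,-0.203,0.05,10,0,0,0,0.106,-0.203,0.05,10,0,0,0,0.106,-0.203,0.05,10]

```text
clock: 10.15
position: [0.5281, 0.016, 0.1155]
ee_rot: [-0.235, 3.132, 0.001]
force: [0.5, 0.3, -0.1]
width: 0.163
gripper_force: 30.0
```

```bash
python3 -c "
from look import *
look('w6.png',[[.4992,.015,.036]])
s=sensors.observe();p=s['position'];c=optics.calibration('wrist')
print(proj(c,[p-[0,0,.003]]))
g=cv2.cvtColor(cv2.imread('pics/w6.png'),cv2.COLOR_BGR2GRAY)
print(g[279,255:305].tolist());print(g[255:295,280].tolist())"
```

```text
10.15 [0.52811608 0.01600284 0.11552899] 0.16299132771577418 29.999866783618927
proj 282.3965610382642 187.97647354125286
[32.9 33.8] [285.5 187. ] [0.4982 0.017  0.036 ] debiased [0.4986 0.0143 0.036 ]
tcp [[276.92703974 282.38704924]]
[[276.95941895 279.26791705]]
[74, 75, 63, 34, 13, 10, 13, 10, 10, 9, 54, 83, 98, 103, 105, 103, 103, 101, 97, 99, 101, 102, 102, 106, 105, 103, 107, 106, 108, 105, 105, 104, 106, 103, 104, 105, 104, 102, 95, 81, 50, 10, 11, 10, 12, 12, 11, 32, 62, 74]
[79, 79, 80, 80, 80, 81, 81, 85, 85, 90, 95, 100, 103, 105, 106, 103, 104, 101, 98, 100, 101, 101, 104, 103, 103, 107, 110, 108, 107, 105, 105, 105, 106, 105, 127, 175, 178, 112, 28, 27]
```

Call:
arm_command:
  deltas: [0,0,0,-0.029,-0.001,0,10,0,0,0,-0.029,-0.001,0,10,0,0,0,-0.029,-0.001,-0.01,10,0,0,0,-0.029,-0.001,-0.02,10,0,0,0,-0.029,-0.001,-0.024,10,0,0,0,-0.029,-0.001,-0.028,10,0,0,0,-0.029,-0.001,-0.032,10,0,0,0,-0.029,-0.001,-0.032,10]

```text
clock: 11.0
position: [0.499, 0.0142, 0.0821]
ee_rot: [0.233, -3.132, -0.001]
force: [0.3, 3.8, -2.4]
width: 0.168
gripper_force: 30.0
```

Call:
arm_command:
  deltas: [0,0,0,0,0.0008,-0.004,10,0,0,0,0,0.0008,-0.008,10,0,0,0,0,0.0008,-0.011,10,0,0,0,0,0.0008,-0.0135,10,0,0,0,0,0.0008,-0.0135,10,0,0,0,0,0.0008,-0.0135,10]

```text
clock: 11.6
position: [0.4998, 0.0147, 0.0705]
ee_rot: [-0.232, 3.131, 0.001]
force: [-4.5, 2.6, 19.9]
width: 0.163
gripper_force: 30.0
```

The force pattern matches the first roller seating. I'll release it, rise, turn so the fingers close along the tensioner's push direction, and look at the post.

Call:
arm_command:
  deltas: [0,0,0,0,0,0.001,20,0,0,0,0,0,0.001,40,0,0,0,0,0,0.001,40,0,0,0,0,0,0.001,40,0,0,0,0,0,0.04,40,0,0,0,0,0,0.08,40,0,0,0.1,0.02,0.005,0.11,46,0,0,0.19,0.05,0.01,0.12,46,0,0,0.28,0.08,0.02,0.12,46,0,0,0.37,0.11,0.03,0.12,46,0,0,0.46,0.14,0.04,0.12,46,0,0,0.55,0.155,0.04,0.12,46,0,0,0.617,0.155,0.04,0.12,46,0,0,0.617,0.155,0.04,0.12,46,0,0,0.617,0.155,0.04,0.12,46,0,0,0.617,0.155,0.04,0.12,46]

```text
clock: 13.2
position: [0.6537, 0.0544, 0.1892]
ee_rot: [1.661, -2.666, -0.0]
force: [0.5, 0.6, 0.1]
width: 0.502
gripper_force: 0.0
```

```bash
python3 -c "
from h import *
s=sensors.observe();print(s['clock'],s['position'],s['joints'].round(2) if hasattr(s['joints'],'round') else s['joints'])
im,c=snap('wrist','w7.png');print(proj(c,[[.626,.003,.08],[.626,.003,.039],[.4785,-.085,.068],[.4995,.0147,.068],[.4995,.0147,.048]]))"
```

```text
13.2 [0.65374977 0.05436278 0.18919001] [-0.11  0.53 -0.08  1.55  0.05  1.06  2.48]
[[282.1298424  139.52264803]
 [281.8261869  135.83048718]
 [423.67033571 -84.29722579]
 [440.00734798  76.60552771]
 [428.25574739  79.27259806]]
```

View pics/w7.png

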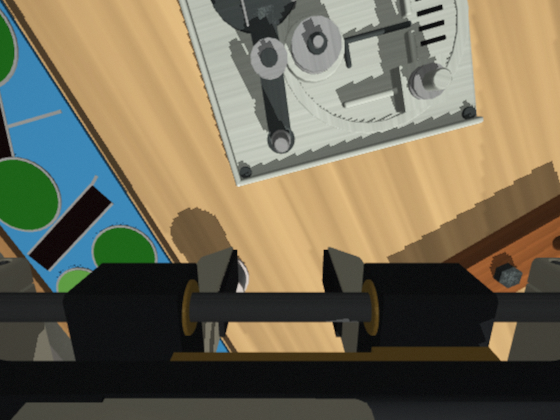

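The left roller's hub top is at (442,77), matching the projection for a seated roller. The thumb post's top is at about (282,145), and the solder spool shows low beside the left finger.

```bash
python3 -c "
from h import *
c=optics.calibration('wrist')
im=cv2.imread('pics/w7.png');g=cv2.cvtColor(im,cv2.COLOR_BGR2GRAY)[128:162,264:300]
for r in g[::2]:print(' '.join('%3d'%x for x in r))
c0=optics.calibration('top')
for u,v in((282,145.5),(279.5,145.5)):print(ray(c,u,v,.08))
print(ray(c0,246,149,.044))
# head geometry from bores
L=np.array([.4993,.0149]);R=np.array([.4786,-.0851]);y=(L-R)/np.linalg.norm(L-R);x=np.array([y[1],-y[0]]);O=(L+R)/2+.03*x
pv=O+.09*x-.06*y;print('post',O+.1*x+.065*y,'pivot',pv)
for th in(0,.1,.2,.27,.32,.34):
  q=np.array([.01*np.cos(th)+.125*np.sin(th),-.01*np.sin(th)+.125*np.cos(th)]);print(th,(pv+q[0]*x+q[1]*y).round(4))
"
```

```text
106 108 111  97  62  36  34  36  36  34  35  33  33  33  35  34  36  35  33  34  34  61  80  86  84  78 121 178 197 198 198 199 199 200 198 197
178 179 135 107  84  47  33  33  33  34  33  39  48  59  67  69  66  69  69  67  56  43  35  33  53  82  88 139 187 198 196 196 195 195 195 196
198 197 177 178 148  87  61  35  33  41  58  70  77  77  71  68  66  64  67  68  76  86  86  77  55  67  84  72  96 166 197 195 196 197 197 198
192 193 194 167 106  65  44  33  51  68  75  67  62  61  61  61  60  63  59  60  61  66  85 105 105  99  84  72  66 107 175 201 201 203 202 201
195 198 198 149  76  63  45  55  72  73  65  60  61  64  66  66  65  63  64  63  62  58  59  92 120 122 104  79  67  65 143 187 191 190 187 187
193 195 177 118  65  76  77  79  79  65  62  63  66  79 113 132 132 134 129 111  90  73  65  63 103 134 114  78  64  62 114 170 192 192 192 195
194 194 180 122  65  70  86  95  79  63  63  93 140 155 156 156 153 154 154 154 153 144 106  77  76 117 114  74  63  64 132 184 198 200 199 199
200 201 201 146  63  64  67  93  83  63  91 140 161 161 159 160 160 158 157 156 155 156 147 
[... 944 characters left out ...]
195 196 193 194 193 193 193 193 195 195 195 196 195 194 194 178 161 136 107 108 109 107 109 110 108 110 105 108 107
194 192 193 192 193 192 193 194 195 195 196 178 164 181 194 194 194 195 178 164 137 107 108 108 107 106 108 107 106 107 105 107 107 107 106 107
193 194 195 195 195 195 194 178 163 135 107 108 108 108 141 165 137 109 107 107 105 106 106 106 106 106 107 107 107 107 106 106 107 105 105 107
[0.62817037 0.00702677 0.08      ]
[0.62987922 0.00618698 0.08      ]
[0.75611395 0.11373871 0.044     ]
post [0.62942692 0.00219926] pivot [ 0.59429667 -0.11817875]
0 [0.6294 0.0022]
0.1 [ 0.6413 -0.0019]
0.2 [ 0.6526 -0.0072]
0.27 [ 0.6603 -0.0115]
0.32 [ 0.6655 -0.015 ]
0.34 [ 0.6676 -0.0164]
```

Call:
arm_command:
  deltas: [0,0,0,-0.012,-0.025,0,46,0,0,0,-0.025,-0.05,0,46,0,0,0,-0.025,-0.05,-0.03,46,0,0,0,-0.025,-0.05,-0.06,46,0,0,0,-0.025,-0.05,-0.09,46,0,0,0,-0.025,-0.05,-0.117,46,0,0,0,-0.025,-0.05,-0.117,46,0,0,0,-0.025,-0.05,-0.117,46,0,0,0,-0.025,-0.05,-0.117,8,0,0,0,-0.025,-0.05,-0.117,8,0,0,0,-0.025,-0.05,-0.117,8,0,0,0,-0.025,-0.05,-0.117,8,0,0,0,-0.025,-0.05,-0.117,8,0,0,0,-0.025,-0.05,-0.117,8]
  force: 45

```text
clock: 14.65
position: [0.629, 0.0047, 0.0727]
ee_rot: [1.665, -2.664, -0.001]
force: [-2.2, 0.9, 6.0]
width: 0.141
gripper_force: 45.0
```

Call:
arm_command:
  deltas: [0,0,0,0.006,-0.002,0,8,0,0,0,0.012,-0.004,0,8,0,0,0,0.0175,-0.0065,0,8,0,0,0,0.023,-0.0095,0,8,0,0,0,0.027,-0.0115,0,8,0,0,0,0.031,-0.0137,0,8,0,0,0,0.034,-0.016,0,8,0,0,0,0.037,-0.018,0,8,0,0,0,0.037,-0.018,0,8,0,0,0,0.037,-0.018,0,8,0,0,0,0.037,-0.018,0,8]

```text
clock: 15.75
position: [0.6637, -0.0091, 0.0724]
ee_rot: [1.667, -2.661, -0.01]
force: [-11.0, 9.3, 12.5]
width: 0.14
gripper_force: 45.0
```

```bash
python3 -c "
from h import *
s=sensors.observe();print(s['clock'],s['position'],s['force'],s['width'],s['gripper_force'])
p=np.array(s['position'])[:2]-[.5943,-.1182];print(np.hypot(*p),np.arctan2(p[0],p[1])-np.arctan2(.6294-.5943,.0022+.1182))
im,c=snap('top','t9.png');cv2.imwrite('pics/t9c.png',cv2.resize(im[165:285,185:360],None,fx=4.5,fy=4.5,interpolation=cv2.INTER_CUBIC))"
```

```text
15.75 [ 0.66373073 -0.00907248  0.07242088] [-11.04914876   9.34661218  12.48577554] 0.1400897123224073 44.9832022190094
0.12934234414312287 0.28297102025775966
```

View pics/t9c.png

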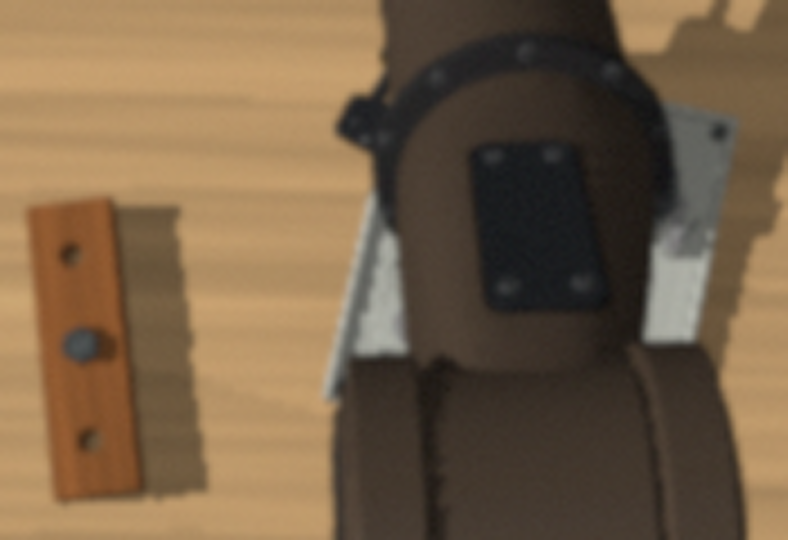

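The top view shows the stand holding only the bolt, but the arm hides the head. The tensioner angle works out to about 0.28–0.29 rad, so I'll add a little margin.

Call:
arm_command:
  deltas: [0,0,0,0.002,-0.0015,0,8,0,0,0,0.0045,-0.003,0,8,0,0,0,0.0045,-0.003,0,8,0,0,0,0.0045,-0.003,0,8,0,0,0,0.0045,-0.003,0,8]

```text
clock: 16.3
position: [0.6681, -0.0118, 0.0724]
ee_rot: [1.667, -2.661, -0.011]
force: [-12.2, 10.3, 11.8]
width: 0.14
gripper_force: 45.0
```

```bash
python3 -c "
from h import *
s=sensors.observe();print(s['clock'],s['position'],s['force'],s['gripper_force'],s['joints'])
p=np.array(s['position'])[:2]-[.5943,-.1182];a=np.arctan2(p[0],p[1]);print(a-np.arctan2(.0351,.1204),a-np.arctan2(.0347,.1229))
im,c=snap('side','s9.png');cv2.imwrite('pics/s9c.png',cv2.resize(im[140:300,200:400],None,fx=3.7,fy=3.7,interpolation=cv2.INTER_CUBIC))"
```

```text
16.3 [ 0.66814093 -0.01181158  0.07240738] [-12.16398855  10.25869579  11.79582257] 44.98345971107483 [-0.01040123  0.67646102 -0.07685054  1.61773598  0.05684396  0.85414336
  2.58244226]
0.32306797028187695 0.33155411666216017
```

View pics/s9c.png

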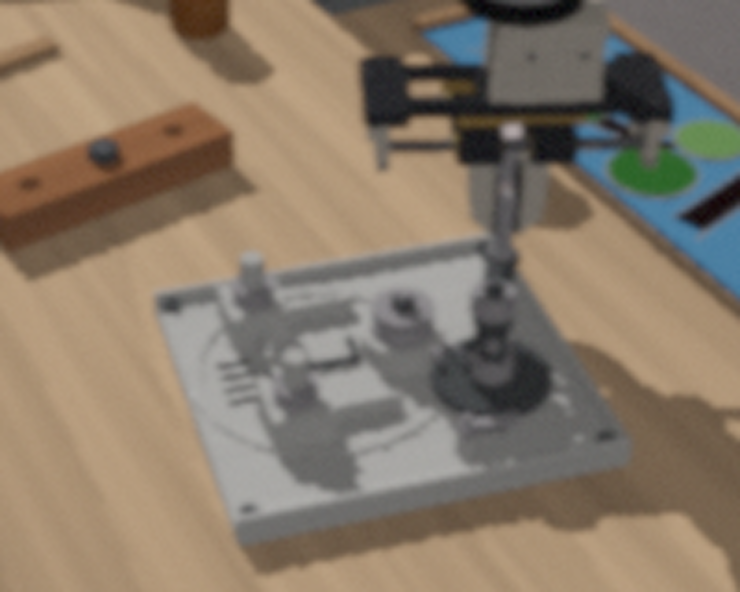

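The side view shows both rollers seated upright on their pedestals, at crop (250,280) and (295,375), and the post held back in the gripper at about (508,170). The angle is about 0.32 rad, inside the 0.27–0.38 range.

```bash
python3 -c "
from cell import arm
print(arm.sign_off())"
```

```text
the job is handed in; nothing more can be done
None
```

I put both rollers in their bores and let go of them, then pushed the tensioner back to about 0.32 rad, past the click by position though I couldn't see the pawl drop; the gripper is still holding it there and the job is handed in.

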